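# Lay out the bench for a blood-typing run

## Robot

A 7-joint arm with a two-finger parallel gripper is mounted at the origin on the work surface. World frame = base frame: x ahead of the robot, y to its left, z up, the work surface at z = 0. Lengths are in m, angles in degrees, forces in N, time in s.
With the tool pointing down it reaches from about 0.425 to 0.95 m from the base axis. Payload 4.7 kg.
Tool frame: the origin (TCP) lies midway between the tips of the shut fingers; the grasp point (between the pads) lies 19 mm behind it; z points along the fingers, x is the direction in which the jaws open and shut, and the axes are right-handed (so a half turn about z gives the same grasp; the last joint's range is limited). The gripper opens to 87 mm and grips with 3 to 60 N. Pads are 19 mm wide; open, the fingers measure 117 mm over their backs; the gripper's body (75 mm by 190 mm) begins 51 mm behind the grasp point.
Start: joints at [71.568, 26.849, -2.785, 87.806, 1.381, 65.374, -4.715], TCP at [0.195, -0.646, 0.223] pointing down, gripper open.
Joint ranges: [-148.3, 148.3], [-19.14, 114.17], [-79.39, 73.82], [5.75, 140.21], [-59.74, 239.74], [12.07, 113.84], [-152.46, 152.46]. Speed limits (degrees/s): [147.25, 147.25, 180, 180, 180, 180, 180].

## Interface

Orientations are given as a 3x3 rotation matrix whose columns are the frame's x, y, z axes.
In Python, from cell import ctrl gives the robot as it stands.
- The arm moves only by the tool play_rows, never from a script. Its argument "commands" is text: rows parted by semicolons, each of 5 numbers parted by spaces: the opening, from 0 (shut) to 1 (fully open), then the shift along the world's x, y, z in m, then the turn about the world's z in degrees. In form: hand x y z spin; .... A call has 1 to 12 rows; each row shifts and turns the commanded pose from where the row before left it; what a row does not reach is not made up. A row lasts 1/8 s, in which the tool goes at most 62.5 mm and 10.7 degrees, less where a joint would pass 70% of its speed; a pose out of reach is approached as far as the arm can. A call is refused whole if a number of a shift passes 0.0625 or a number of a turn 10.7, either way. A call with a gripper value outside its range is refused whole. The fingers move at their own pace and stop on an object; "squeeze" is the grip in N (left out, the last holds). Time passes only in rows, so rows that do not move let the fingers close. It gives the time, the measured TCP pose, the force and the opening at its end, in the units of the state.
- ctrl.get_state(): the state, without advancing time (a new reading comes with each control period).
- ctrl.read_camera(name): name is "scene" or "top"; returns a dict with "image" (400x640x3 uint8, blue, green, red), "fx", "fy", "cx", "cy" (pixels), "R" (3x3) and "t" (3): a world point X has camera coordinates R X + t. Camera axes: x right, y down, z forward; pixel columns grow to the right and rows downward; lengths in m; the calibration is good to about 2 mm. A picture is of the moment at which its call begins. There is no depth.
- ctrl.job_done(): hands the job in, once; it reports no verdict.
Trained networks look in a picture, given as the dict that the camera call returned (one of the last four; its "shot" number tells which), for a name from the list of things; names that differ only in an ending like _2 or _b are one class to them, and where a whole thing is asked for, a point or a joint stands for the part that bears it (a point fixed in the world has none). Each returns a list of dicts, best first, with "confidence" (0 to 1); they miss things now and then, are a little off and sometimes report something else, mostly with a low value. They report only what shows in the picture. A call takes as long as a camera call. They do not tell look-alikes from the thing itself.
- ctrl.regions_of(picture, name): "mask" (400x640 bool, what is visible of it).
- ctrl.pinpoint(picture, name): "xyz" ([x, y, z] in m, in world coordinates, good to about 4 mm: a listed point, or the origin of a listed thing).
The state is a dict: "clock": time; "qpos": joint angles; "joint_vel": joint speeds; "joint_torque": joint torques, N m; "eef_pos": TCP position; "tool_rot": TCP orientation; "contact_force": force on the tool from outside, world axes, zero at the start; "torque": the same for the moment, N m; "opening": finger opening in m.
Only numpy, scipy, OpenCV 4.12 (cv2) and the standard library are available. Lean on these libraries where they do the work, as an engineer would, in place of code of your own. Each camera call takes 0.05 s, during which the arm holds its last target.

## Task

Lay out the bench for a typing run, setting everything down upright and gently, dropping nothing and not disturbing the timer, tip box and flask. Put the cardboard kit box in front of the tube rack (on the robot's side), centred on the rack and parallel to it with a gap of about 4 cm, and stand the squat jar on the middle of the box; stand the dropper bottle at the end of the rack that faces the metal canister, centred on that end with a gap of about 4 cm. Lower the slim capped vial into the middle of the canister until it stands on the spacer discs inside, whose height differs every time.

Things in the scene. Friction and masses are not known exactly. Their poses are not given: they have to be found in the camera images.
- rack: Green plastic test-tube rack fixed to the bench, 70 mm deep (x) by 110 mm long (y), its top 48 mm high, a few tubes standing in it up to 62 mm. Origin: centre of its underside. Its x axis points away from the robot (turned by up to 0.2 rad), y along its length to the left as the robot sees it. The kit box belongs on its -x side, the dropper bottle at its +y or -y end, whichever faces the canister.
- canister: Plain aluminium canister fixed to the bench, open at the top: outside diameter 110 mm, inside diameter 102 mm, rim 70 mm high. Origin: centre of its underside; z up. Inside lies flat rigid plastic packing (spacer discs) whose upper face is somewhere between 12 and 42 mm above the bench, unknown beforehand; it does not give way under the vial.
- kit_c (a point): Loose plain cardboard kit box with a pale band round its middle, 54 mm (x) by 90 mm (y) by 40 mm high, about 0.16 kg. The point is its centre, 20 mm above its underside; y along its length, z up.
- bottle_c (a point): Loose amber dropper bottle: round body 32 mm in diameter up to 46 mm, then a shoulder, black collar and narrow rubber bulb; 70 mm high in all, about 60 g. The point is on its axis, 35 mm above its underside; z up.
- jar_c (a point): Loose squat round white jar with a white screw cap: body 48 mm, cap 50 mm in diameter, 44 mm high, flat underside, about 90 g. The point is its centre, 22 mm above its underside; z up.
- vial_c (a point): Loose slim straight clear vial with a white cap: 25 mm in diameter, the cap (top 18 mm) 26 mm, 74 mm high, about 50 g. The point is its centre, 37 mm above its underside; z up.
- timer: Bystander: flat grey bench timer, 60 by 60 by 20 mm, loose. Origin: centre of its underside.
- tipbox: Bystander: white pipette-tip box with clear lid, 82 by 122 by 62 mm, loose. Origin: centre of its underside.
- flask: Bystander: small conical glass flask, 68 mm across the foot, 80 mm high, loose. Origin: centre of its underside.
Mind the look-alikes: they are no part of the job. Of the things that look like the part that bears vial_c, the smaller one is meant.

How it is judged (in metres and radians):
At the end, for the whole second after the job is handed in: Box flat before the rack, gap 25-55 mm, centred within 15 mm, parallel within 0.2 rad; jar upright on it within 15 mm of its middle; bottle upright at the rack end facing the canister, gap 25-55 mm, within 15 mm of mid-line; vial upright in the canister within 18 mm of its axis; all at rest (x of kit_c in the frame of rack between -0.117 and -0.087 m and y of kit_c in the frame of rack between -0.015 and 0.015 m and angle between the y axis of kit_c and the y axis of rack, either way round below 0.2 rad and angle between each of kit_c, jar_c, bottle_c's own z axis and vertical below 0.1 rad and height (world z) of kit_c below 0.03 m and horizontal distance between jar_c and kit_c below 0.015 m and z of jar_c in the frame of kit_c between 0.036 and 0.048 m and x of bottle_c in the frame of rack between -0.015 and 0.015 m and ((y of canister in the frame of rack above 0 m and y of bottle_c in the frame of rack between 0.096 and 0.126 m) or (y of canister in the frame of rack below 0 m and y of bottle_c in the frame of rack between -0.126 and -0.096 m)) and height (world z) of bottle_c below 0.042 m and horizontal distance between vial_c and canister below 0.018 m and angle between vial_c's own z axis and vertical below 0.12 rad and height (world z) of vial_c below 0.09 m and linear speed of each of kit, bottle, jar, vial below 0.02 m/s); the robot touches nothing.
It fails at once if the timer, tip box or flask is moved by more than 20 mm (distance of any of timer, tipbox, flask from where it was at the start of the episode above 0.02 m).
It fails at once if the kit box, bottle, jar or vial is dropped (it moves faster than 0.5 m/s with no finger touching it, a fall of about 13 mm or more) ((linear speed of kit above 0.5 m/s and contact force between kit and the fingers below 0.05 N) or (linear speed of bottle above 0.5 m/s and contact force between bottle and the fingers below 0.05 N) or (linear speed of jar above 0.5 m/s and contact force between jar and the fingers below 0.05 N) or (linear speed of vial above 0.5 m/s and contact force between vial and the fingers below 0.05 N)).
It also fails if it takes over 112 s, if anything falls off the work surface, if the arm or the gripper's body presses on something with over 40 N, if the wrist force passes 120 N, or if a joint passes its speed limit or range.

## Working session

There is one attempt and no reset: what is moved stays moved. The work goes in short steps, Python scripts to look and compute and a tool call to move; the robot and the scene stay as the last step left them, time stands still between calls to the robot, and variables do not carry over. Pictures are saved under pics/ and viewed, and the job is handed in when it is done.

Besides the shell and the picture viewer there is one more tool, called after "Request:" by a JSON object that holds its "name" and its "arguments". play_rows: Moves the arm, as the interface text tells. Its arguments: {"type":"object","properties":{"commands":{"type":"string"},"squeeze":{"type":"number"}},"required":["commands"]}

```bash
ls; mkdir -p pics
cat > h.py <<'E'
import numpy as np, cv2
from cell import ctrl
def shot(n,f):
    p=ctrl.read_camera(n); cv2.imwrite('pics/'+f,p['image']); return p
def proj(p,X):
    c=np.array(p['R'])@np.array(X)+np.array(p['t']); return p['fx']*c[0]/c[2]+p['cx'],p['fy']*c[1]/c[2]+p['cy']
def ray(p,u,v,z):
    R=np.array(p['R']);t=np.array(p['t']);C=-R.T@t
    d=R.T@np.array([(u-p['cx'])/p['fx'],(v-p['cy'])/p['fy'],1]); s=(z-C[2])/d[2]; return C+s*d
E
python3 - <<'E'
from h import *
for n in ['top','scene']:
    p=shot(n,n+'1.png')
    R=np.array(p['R']);print(n,-R.T@np.array(p['t']),R.round(2).tolist(),p['fx'])
    for k in ['rack','canister','kit_c','bottle_c','jar_c','vial_c','timer','tipbox','flask']:
        for r in ctrl.pinpoint(p,k): print(k,np.round(r['xyz'],3),round(r['confidence'],2),np.round(proj(p,r['xyz'])))
s=ctrl.get_state();print(s)
E
```

```text
pics
top [ 0.29078043 -0.01327387  1.26194656] [[0.02, -1.0, -0.0], [-0.97, -0.02, -0.22], [0.22, 0.01, -0.98]] 482.1858772672445
rack [ 0.662 -0.186 -0.005] 0.93 [388. 165.]
canister [0.656 0.201 0.001] 0.82 [246. 164.]
kit_c [ 0.449 -0.084  0.024] 0.76 [350. 241.]
kit_c [ 0.663 -0.186 -0.004] 0.71 [388. 165.]
bottle_c [0.447 0.1   0.037] 0.66 [278. 239.]
jar_c [0.494 0.335 0.024] 0.81 [189. 220.]
vial_c [ 0.513 -0.342  0.04 ] 0.71 [451. 218.]
timer [ 0.532 -0.    -0.002] 0.66 [318. 211.]
tipbox [ 0.694 -0.394 -0.   ] 0.6 [464. 156.]
flask [0.673 0.406 0.001] 0.59 [171. 156.]
scene [ 1.29547005 -0.26853314  0.65075787] [[0.35, 0.94, -0.01], [0.57, -0.22, -0.79], [-0.74, 0.27, -0.61]] 380.19833431548335
rack [ 0.662 -0.189  0.001] 0.57 [257. 252.]
rack [ 0.51  -0.34   0.042] 0.4 [181. 214.]
canister [0.655 0.202 0.003] 0.79 [402. 211.]
kit_c [ 0.454 -0.084  0.022] 0.75 [276. 186.]
bottle_c [0.451 0.103 0.035] 0.57 [338. 168.]
jar_c [0.497 0.334 0.019] 0.6 [415. 165.]
vial_c [ 0.526 -0.283  0.049] 0.95 [205. 210.]
vial_c [ 0.514 -0.343  0.036] 0.77 [181. 217.]
timer [0.54  0.002 0.002
[... 217 characters left out ...]
25559, -4.71316769]), 'joint_vel': array([-0.05742266, -0.03397504, -0.01268746,  0.00216006,  0.08638025,
       -0.15260047, -0.01704518]), 'joint_torque': array([ 4.02352362e-05, -5.07843912e+01, -8.06105998e-02, -2.36458665e+01,
       -6.12219376e-02,  3.12353158e-02,  1.99514551e-05]), 'eef_pos': array([ 0.19491341, -0.6462457 ,  0.2225672 ]), 'tool_rot': array([[ 2.88735193e-01, -9.57408995e-01,  7.28955815e-05],
       [-9.57408996e-01, -2.88735196e-01, -3.70457410e-05],
       [ 5.65154457e-05, -5.90944763e-05, -9.99999997e-01]]), 'contact_force': array([ 0.60589675, -0.40976696, -0.36347512]), 'torque': array([-0.01430052, -0.03744206, -0.01626812]), 'opening': 0.08680057746490721}
```

View pics/top1.png

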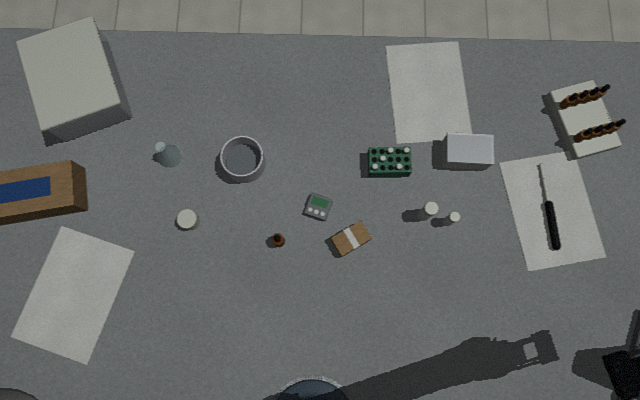

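View pics/scene1.png

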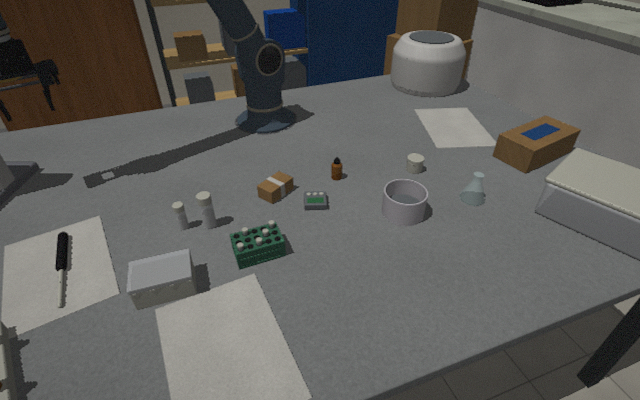

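Run:
```python
import cv2,numpy as np
a=cv2.imread('pics/top1.png');b=cv2.imread('pics/scene1.png')
x=cv2.resize(a[130:260,150:490],None,fx=2.3,fy=2.3,interpolation=3);y=cv2.resize(b[140:330,130:500],None,fx=2.1,fy=2.1,interpolation=3)
cv2.imwrite('pics/c1.png',x);cv2.imwrite('pics/c2.png',y)
```

```text
(no output)
```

View pics/c1.png

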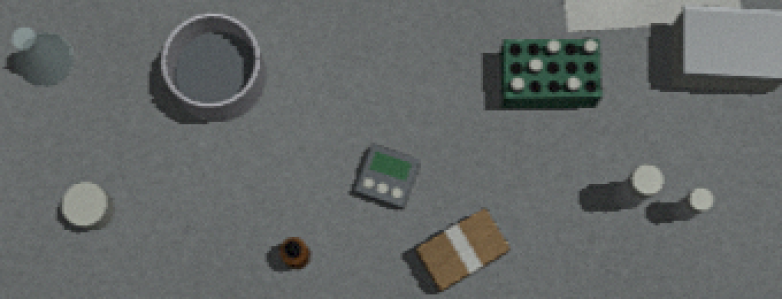

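View pics/c2.png

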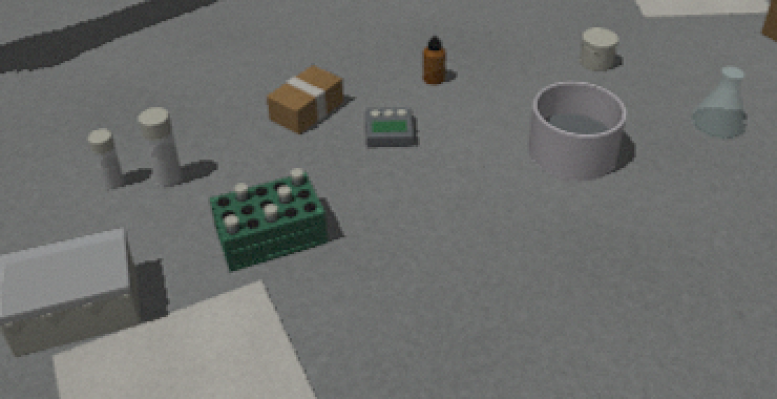

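Candidates for the vial are the taller capped bottle at top (431,208) and the smaller one at top (454,217), which is (181,217) in scene. The smaller one is meant, at about (0.513,-0.342). Next I'll fit the poses of the rack, kit and round things more precisely.

```bash
cat >> h.py <<'E'
from scipy.optimize import minimize
def hullmask(p,pts):
    m=np.zeros((1600,2560),np.uint8)
    q=np.array([proj(p,X) for X in pts])*4
    cv2.fillConvexPoly(m,cv2.convexHull(np.round(q).astype(np.int32)),1); return m
def mask(p,name,near,tol=25):
    best=None
    for r in ctrl.regions_of(p,name):
        ys,xs=np.nonzero(r['mask'])
        if len(xs)==0: continue
        d=np.hypot(xs.mean()-near[0],ys.mean()-near[1])
        if d<tol and (best is None or r['confidence']>best[1]): best=(r['mask'],r['confidence'],(xs.mean(),ys.mean()))
    return best
def box(x,y,a,sx,sy,h,z0=0):
    c,s=np.cos(a),np.sin(a)
    return [(x+c*i*sx/2-s*j*sy/2,y+s*i*sx/2+c*j*sy/2,z) for i in(-1,1) for j in(-1,1) for z in(z0,z0+h)]
def cyl(x,y,prof):
    t=np.arange(0,2*np.pi,.3)
    return [(x+r*np.cos(k),y+r*np.sin(k),z) for r,z in prof for k in t]
def fit(ms,f,x0,steps):
    # ms list of (pic,mask); f(params)->pts
    M=[(p,cv2.resize(m.astype(np.uint8),(2560,1600),interpolation=cv2.INTER_NEAREST)) for p,m in ms]
    def cost(v):
        c=0
        for p,m in M:
            h=hullmask(p,f(v)); c+=1-(h&m).sum()/max(1,(h|m).sum())
        return c
    sim=[np.array(x0)]+[np.array(x0)+np.eye(len(x0))[i]*steps[i] for i in range(len(x0))]
    r=minimize(cost,x0,method='Nelder-Mead',options=dict(initial_simplex=sim,maxiter=200,xatol=2e-4,fatol=1e-4))
    return r.x,r.fun
E
cat > m.py <<'E'
from h import *
P={n:shot(n,n+'2.png') for n in('top','scene')}
D={'rack':(.662,-.187,0.02),'canister':(.656,.201,.035),'kit_c':(.45,-.084,.02),'bottle_c':(.449,.101,.035),'jar_c':(.495,.335,.022),'vial_c':(.513,-.342,.037),'timer':(.535,0,.01),'tipbox':(.695,-.395,.03),'flask':(.672,.408,.04)}
M={}
for k,X in D.items():
    M[k]=[]
    for n,p in P.items():
        b=mask(p,k,proj(p,X))
        if b: M[k].append((p,b[0],n,round(b[1],2)))
    print(k,[(m[2],m[3],int(m[1].sum())) for m in M[k]])
def go(k,f,x0,st):
    o=[]
    for sel in (None,'top','scene'):
        ms=[(m[0],m[1]) for m in M[k] if sel in(None,m[2])]
        if ms:
            best=None
            for x in x0:
                r=fit(ms,f,x,st)
                if best is None or r[1]<best[1]: best=r
            o.append((sel,best[0].round(4).tolist(),round(best[1],3)))
    print(k,*o,sep='\n  ')
go('rack',lambda v:box(v[0],v[1],v[2],.07,.11,.048),[[.662,-.187,a] for a in(-.1,.1)],(.01,.01,.1))
go('kit_c',lambda v:box(v[0],v[1],v[2],.054,.09,.04),[[.45,-.084,a] for a in(.5,-.5,1.,-1.)],(.01,.01,.2))
go('canister',lambda v:cyl(v[0],v[1],[(.055,0),(.055,.07)]),[[.656,.201]],(.01,.01))
go('bottle_c',lambda v:cyl(v[0],v[1],[(.016,0),(.016,.046)]+[(.008,.052),(.005,.07)]),[[.449,.101]],(.01,.01))
go('jar_c',lambda v:cyl(v[0],v[1],[(.024,0),(.025,.03),(.025,.044)]),[[.495,.335]],(.01,.01))
go('vial_c',lambda v:cyl(v[0],v[1],[(.0125,0),(.013,.056),(.013,.074)]),[[.513,-.342]],(.01,.01))
E
python3 m.py
```

```text
rack [('top', 0.87, 1325), ('scene', 0.83, 1800)]
canister [('top', 0.66, 1627), ('scene', 0.74, 1823)]
kit_c [('top', 0.85, 779), ('scene', 0.82, 806)]
bottle_c [('top', 0.64, 158), ('scene', 0.67, 196)]
jar_c [('top', 0.8, 342), ('scene', 0.58, 305)]
vial_c [('top', 0.77, 260), ('scene', 0.86, 297)]
timer [('top', 0.83, 553), ('scene', 0.74, 410)]
tipbox [('top', 0.63, 1793), ('scene', 0.94, 3180)]
flask [('top', 0.58, 504), ('scene', 0.93, 599)]
rack
  (None, [0.663, -0.1855, 0.0309], np.float64(0.097))
  ('top', [0.6641, -0.1861, 0.0249], np.float64(0.034))
  ('scene', [0.6611, -0.1841, 0.0322], np.float64(0.044))
kit_c
  (None, [0.4547, -0.0862, 0.5532], np.float64(0.109))
  ('top', [0.4549, -0.0877, 0.5505], np.float64(0.056))
  ('scene', [0.4546, -0.0855, 0.5461], np.float64(0.039))
canister
  (None, [0.6569, 0.2013], np.float64(0.064))
  ('top', [0.6575, 0.2005], np.float64(0.028))
  ('scene', [0.6561, 0.2027], np.float64(0.024))
bottle_c
  (None, [0.4478, 0.1018], np.float64(0.233))
  ('top', [0.4474, 0.1011], np.float64(0.069))
  ('scene', [0.4467, 0.1032], np.float64(0.15))
jar_c
  (None, [0.4944, 0.3367], np.float64(0.196))
  ('top', [0.4946, 0.3348], np.float64(0.103))
  ('scene', [0.4934, 0.3386], np.float64(0.08))
vial_c
  (None, [0.5092, -0.341], np.float64(1.088))
  ('top', [0.513, -0.342], np.float64(1.0))
  ('scene', [0.5092, -0.341], np.float64(0.088))
```

Request:
{"name": "play_rows", "arguments": {"commands": "1 0.03 0.046 0 8.7;1 0.03 0.046 0 8.7;1 0.03 0.046 0 8.7;1 0.03 0.046 0 8.7;1 0.025 0.047 0 8.7;1 0.025 0.047 0 8.7;1 0.02 0.047 0 8.7;1 0.02 0.047 0 8.7;1 0.015 0.047 0 8.7;1 0.015 0.047 -0.02 8.7;1 0.01 0.047 -0.02 8.7;1 0.01 0.047 -0.02 8.7"}}

```text
clock: 3.5
eef_pos: [0.4553, -0.085, 0.1624]
tool_rot: [[0.853, 0.522, 0.001], [0.522, -0.853, -0.0], [0.001, 0.001, -1.0]]
contact_force: [0.1, 0.8, -0.5]
opening: 0.0867
```

Request:
{"name": "play_rows", "arguments": {"commands": "1 0 -0.001 -0.045 0;1 0 0 -0.045 0;1 0 0 -0.035 0;1 0 0 -0.02 0;1 0 0 -0.008 0;0.5 0 0 0 0;0.5 0 0 0 0;0.5 0 0 0 0;0.5 0 0 0 0;0.5 0 0 0 0", "squeeze": 15}}

```text
clock: 4.75
eef_pos: [0.4551, -0.0875, 0.01]
tool_rot: [[0.856, 0.518, 0.001], [0.518, -0.856, -0.0], [0.0, 0.001, -1.0]]
contact_force: [-0.8, -0.9, 5.1]
opening: 0.054
```

Request:
{"name": "play_rows", "arguments": {"commands": "0.4 0 0 0 0;0.4 0 0 0.01 0;0.4 0 0 0.03 0;0.4 0 0 0.035 0;0.4 0.02 -0.02 0.015 -5;0.4 0.025 -0.025 0 -7;0.4 0.025 -0.025 0 -7;0.4 0.025 -0.02 0 -7;0.4 0.011 -0.011 0 -3.5;0.4 0 0 0 0", "squeeze": 25}}

```text
clock: 6.0
eef_pos: [0.5609, -0.1889, 0.0993]
tool_rot: [[1.0, 0.029, -0.0], [0.029, -1.0, 0.0], [-0.0, -0.0, -1.0]]
contact_force: [-0.4, 1.1, -1.8]
opening: 0.0538
```

Run:
```python
from h import *
p=shot('top','t3.png');q=shot('scene','s3.png')
a=cv2.resize(p['image'][130:260,300:480],None,fx=4,fy=4,interpolation=3);b=cv2.resize(q['image'][130:300,130:330],None,fx=3.2,fy=3.2,interpolation=3)[:520]
cv2.imwrite('pics/a3.png',a);cv2.imwrite('pics/b3.png',b);print(ctrl.get_state()['eef_pos'])
```

```text
[ 0.55989181 -0.18740579  0.09926183]
```

View pics/b3.png

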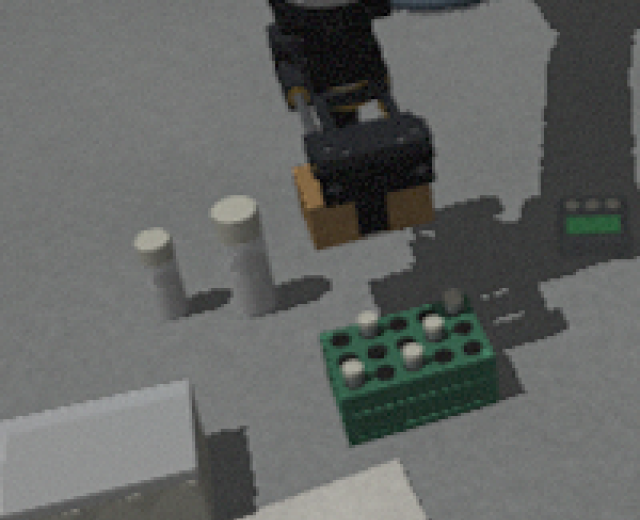

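Request:
{"name": "play_rows", "arguments": {"commands": "0.4 0 0 -0.03 0;0.4 0 0 -0.03 0;0.4 0 0 -0.018 0;0.4 0 0 -0.008 0;0.4 0 0 -0.003 0;0.4 0 0 0 0;0.75 0 0 0 0;0.75 0 0 0 0;0.75 0 0 0 0;0.75 0 0 0.02 0;0.75 0 0 0.05 0;0.75 0 0 0.06 0"}}

```text
clock: 7.6
eef_pos: [0.5604, -0.188, 0.1426]
tool_rot: [[1.0, 0.03, -0.001], [0.03, -1.0, 0.001], [-0.001, -0.001, -1.0]]
contact_force: [0.9, -0.1, 1.2]
opening: 0.0654
```

Request:
{"name": "play_rows", "arguments": {"commands": "0.9 -0.003 0.045 0.02 0;1 -0.007 0.05 0.01 0;1 -0.007 0.05 0 0;1 -0.007 0.05 0 0;1 -0.007 0.05 0 0;1 -0.007 0.05 0 0;1 -0.007 0.05 0 0;1 -0.007 0.05 0 0;1 -0.006 0.05 0 0;1 -0.005 0.05 -0.02 0;1 -0.003 0.029 -0.04 0;1 0 0 -0.03 0"}}

```text
clock: 9.1
eef_pos: [0.4936, 0.3394, 0.081]
tool_rot: [[0.999, 0.034, 0.001], [0.034, -0.999, 0.003], [0.001, -0.003, -1.0]]
contact_force: [0.5, -0.9, 0.3]
opening: 0.0871
```

Run:
```python
from h import *
p=shot('top','t4.png');q=shot('scene','s4.png')
for w in(p,q):
  b=mask(w,'kit_c',proj(w,(.56,-.188,.02)))
  if b: print(b[1],fit([(w,b[0])],lambda v:box(v[0],v[1],v[2],.054,.09,.04),[.56,-.188,.03],(.01,.01,.1)))
b=cv2.resize(q['image'][120:290,170:450],None,fx=2.8,fy=2.8,interpolation=3)
cv2.imwrite('pics/b4.png',b)
```

```text
0.58 (array([ 0.56268099, -0.18819033,  0.04997094]), np.float64(0.07126638833955912))
0.81 (array([ 0.55697416, -0.18453663,  0.0713896 ]), np.float64(0.20279937791601865))
```

View pics/b4.png

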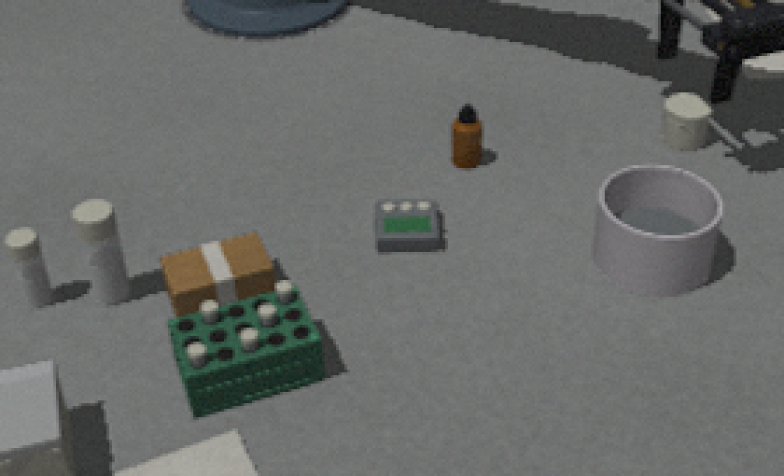

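Request:
{"name": "play_rows", "arguments": {"commands": "1 0 0 -0.025 0;1 0 0 -0.025 0;1 0 0 -0.015 0;1 0 0 -0.005 0;0.5 0 0 0 0;0.5 0 0 0 0;0.5 0 0 0 0;0.5 0 0 0 0;0.5 0 0 0 0", "squeeze": 12}}

```text
clock: 10.42
eef_pos: [0.4947, 0.3357, 0.0107]
tool_rot: [[1.0, 0.029, -0.0], [0.029, -1.0, -0.0], [-0.0, 0.0, -1.0]]
contact_force: [-0.2, -0.8, 1.1]
opening: 0.048
```

Request:
{"name": "play_rows", "arguments": {"commands": "0.4 0 0 0.01 0;0.4 0 0 0.03 0;0.4 0 -0.01 0.04 0;0.4 0.004 -0.03 0.03 0;0.4 0.007 -0.045 0.01 0;0.4 0.008 -0.055 0 0;0.4 0.008 -0.055 0 0;0.4 0.008 -0.055 0 0;0.4 0.008 -0.055 0 0;0.4 0.008 -0.055 0 0;0.4 0.008 -0.055 0 0;0.4 0.005 -0.05 0 0", "squeeze": 20}}

```text
clock: 11.92
eef_pos: [0.5591, -0.1315, 0.1312]
tool_rot: [[1.0, 0.028, 0.001], [0.028, -1.0, -0.0], [0.001, 0.0, -1.0]]
contact_force: [0.1, 0.0, -0.7]
opening: 0.0477
```

Request:
{"name": "play_rows", "arguments": {"commands": "0.4 0.002 -0.035 0 0;0.4 0.001 -0.0175 0 0;0.4 0 -0.006 0 0;0.4 0 0 -0.02 0;0.4 0 0 -0.02 0;0.4 0 0 -0.02 0;0.4 0 0 0 0"}}

```text
clock: 12.8
eef_pos: [0.5602, -0.1867, 0.068]
tool_rot: [[1.0, 0.031, -0.005], [0.031, -1.0, 0.002], [-0.005, -0.002, -1.0]]
contact_force: [0.3, -0.8, -1.1]
opening: 0.0476
```

Run:
```python
from h import *
print(ctrl.get_state()['eef_pos'])
p=shot('top','t5.png');q=shot('scene','s5.png')
for w in(p,q):
  for k in('kit_c','jar_c'):print([(np.round(r['xyz'],3),r['confidence']) for r in ctrl.pinpoint(w,k)])
b=cv2.resize(q['image'][130:290,170:350],None,fx=3.3,fy=3.3,interpolation=3)
cv2.imwrite('pics/b5.png',b)
```

```text
[ 0.56018883 -0.18668796  0.06796223]
[(array([ 0.557, -0.188,  0.025]), 0.59)]
[(array([0.536, 0.002, 0.   ]), 0.32)]
[(array([ 0.565, -0.186,  0.02 ]), 0.62)]
[(array([0.672, 0.411, 0.002]), 0.66), (array([ 0.664, -0.19 ,  0.   ]), 0.63), (array([ 0.563, -0.187,  0.078]), 0.48)]
```

View pics/b5.png

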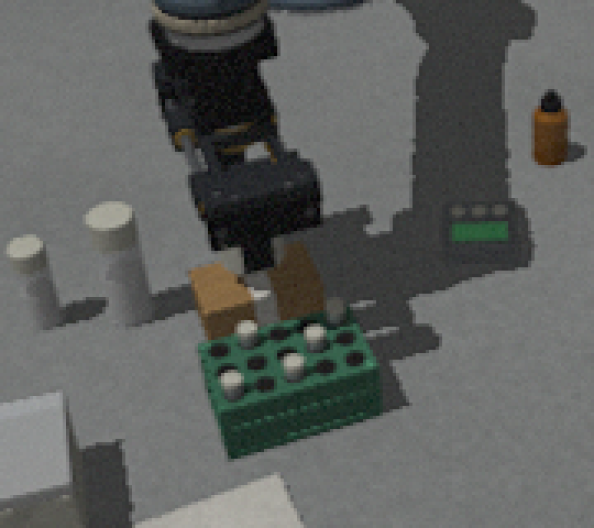

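Request:
{"name": "play_rows", "arguments": {"commands": "0.4 0 0 -0.009 0;0.4 0 0 -0.006 0;0.4 0 0 -0.002 0;0.4 0 0 0 0"}}

```text
clock: 13.6
eef_pos: [0.5617, -0.1877, 0.0533]
tool_rot: [[1.0, 0.029, -0.0], [0.029, -1.0, 0.0], [-0.0, -0.0, -1.0]]
contact_force: [-0.1, -0.0, -1.3]
opening: 0.0472
```

Request:
{"name": "play_rows", "arguments": {"commands": "0.4 0 0 -0.001 0;0.4 0 0 -0.001 0;0.4 0 0 0 0"}}

```text
clock: 13.98
eef_pos: [0.5619, -0.1878, 0.0516]
tool_rot: [[1.0, 0.029, 0.0], [0.029, -1.0, 0.0], [0.0, -0.0, -1.0]]
contact_force: [-1.0, 0.0, -0.4]
opening: 0.0476
```

Request:
{"name": "play_rows", "arguments": {"commands": "0.4 0 0 -0.001 0;0.4 0 0 0 0;0.7 0 0 0 0;0.7 0 0 0 0;0.7 0 0 0 0;0.7 0 0 0.03 0;0.7 0 0 0.05 0;0.7 0 0.02 0.04 0;1 -0.01 0.04 0 0;1 -0.02 0.05 0 0;1 -0.02 0.05 0 0;1 -0.02 0.05 0 0"}}

```text
clock: 15.48
eef_pos: [0.4912, 0.0238, 0.1708]
tool_rot: [[1.0, 0.029, 0.001], [0.029, -1.0, -0.0], [0.001, 0.0, -1.0]]
contact_force: [1.0, 1.8, 0.4]
opening: 0.0855
```

Run:
```python
from h import *
print(ctrl.get_state()['eef_pos'])
p=shot('top','t6.png');q=shot('scene','s6.png')
for w in(p,q):
  for k in('kit_c','jar_c','bottle_c','timer'):print(k,[(np.round(r['xyz'],3),r['confidence']) for r in ctrl.pinpoint(w,k)])
b=np.hstack([cv2.resize(q['image'][150:270,220:340],(480,480),interpolation=3),cv2.resize(p['image'][140:220,350:430],(480,480),interpolation=3)])
cv2.imwrite('pics/b6.png',cv2.resize(b,(800,400)))
```

```text
[0.49115022 0.02376468 0.17079038]
kit_c [(array([ 0.556, -0.185,  0.022]), 0.57)]
jar_c [(array([ 0.561, -0.188,  0.066]), 0.74)]
bottle_c [(array([0.447, 0.099, 0.036]), 0.44)]
timer []
kit_c [(array([ 0.564, -0.187,  0.02 ]), 0.8)]
jar_c [(array([ 0.563, -0.188,  0.06 ]), 0.74)]
bottle_c [(array([0.448, 0.101, 0.034]), 0.48), (array([0.658, 0.202, 0.002]), 0.36), (array([ 0.512, -0.339,  0.04 ]), 0.32)]
timer [(array([0.538, 0.004, 0.003]), 0.74)]
```

View pics/b6.png

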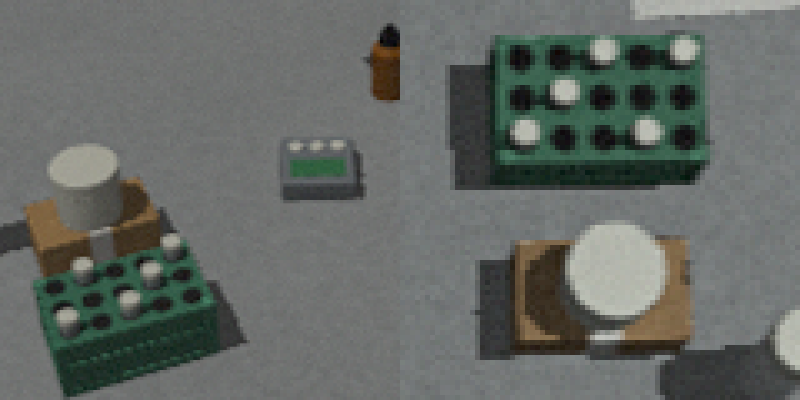

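Request:
{"name": "play_rows", "arguments": {"commands": "1 -0.02 0.04 -0.01 0;1 -0.02 0.03 -0.02 0;1 -0.004 0.0085 -0.03 0;1 0 0 -0.04 0;1 0 0 -0.03 0;1 0 0 -0.02 0;1 0 0 -0.011 0;1 0 0 0 0"}}

```text
clock: 16.98
eef_pos: [0.4478, 0.1005, 0.0092]
tool_rot: [[1.0, 0.029, -0.001], [0.029, -1.0, -0.0], [-0.001, 0.0, -1.0]]
contact_force: [0.9, -0.1, 0.6]
opening: 0.0869
```

Request:
{"name": "play_rows", "arguments": {"commands": "0.3 0 0 0 0;0.3 0 0 0 0;0.3 0 0 0 0;0.3 0 0 0 0;0.3 0 0 0 0;0.3 0 0 0 0;0.3 0 0 0.005 0;0.3 0 0 0.01 0", "squeeze": 15}}

```text
clock: 17.98
eef_pos: [0.4475, 0.1007, 0.0248]
tool_rot: [[1.0, 0.029, -0.001], [0.029, -1.0, -0.0], [-0.001, 0.0, -1.0]]
contact_force: [-0.1, -0.2, 0.2]
opening: 0.0316
```

Request:
{"name": "play_rows", "arguments": {"commands": "0.3 0 0 0.03 0;0.3 0.01 -0.01 0.04 0;0.3 0.025 -0.02 0.015 0;0.3 0.035 -0.03 0 0;0.3 0.04 -0.033 0 0;0.3 0.04 -0.033 0 0;0.3 0.035 -0.029 0 0;0.3 0.02 -0.015 0 0;0.3 0.007 -0.005 0 0;0.3 0 0 -0.02 0;0.3 0 0 -0.02 0;0.3 0 0 0 0"}}

```text
clock: 19.48
eef_pos: [0.657, -0.0734, 0.0666]
tool_rot: [[1.0, 0.031, -0.006], [0.031, -1.0, 0.0], [-0.006, -0.001, -1.0]]
contact_force: [0.4, 0.4, 0.1]
opening: 0.031
```

Run:
```python
from h import *
print(ctrl.get_state()['eef_pos'])
p=shot('top','t7.png');q=shot('scene','s7.png')
for w in(p,q):
  for k in('bottle_c','rack'):print(k,[(np.round(r['xyz'],3),r['confidence']) for r in ctrl.pinpoint(w,k)])
b=np.hstack([cv2.resize(q['image'][150:270,220:340],(480,480),interpolation=3),cv2.resize(p['image'][140:220,320:400],(480,480),interpolation=3)])
cv2.imwrite('pics/b7.png',cv2.resize(b,(800,400)))
```

```text
[ 0.6570389  -0.07343302  0.06660531]
bottle_c []
rack [(array([0.536, 0.002, 0.001]), 0.35)]
bottle_c [(array([ 0.664, -0.072,  0.094]), 0.37)]
rack []
```

View pics/b7.png

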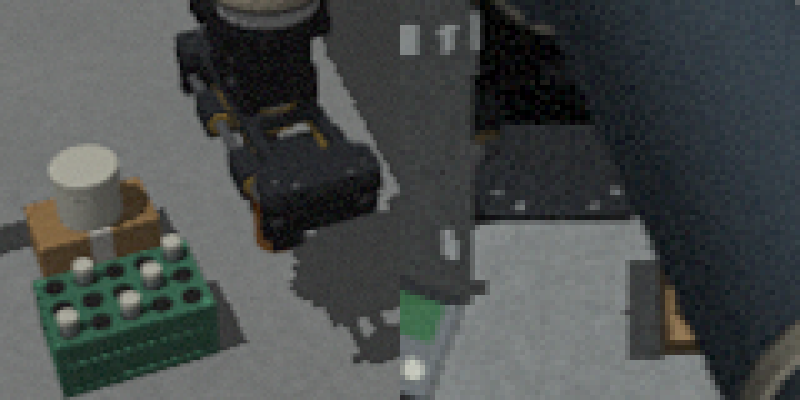

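Request:
{"name": "play_rows", "arguments": {"commands": "0.3 0 0 -0.025 0;0.3 0 0 -0.02 0;0.3 0 0 -0.01 0;0.3 0 0 -0.003 0;0.3 0 0 -0.001 0;0.3 0 0 0 0"}}

```text
clock: 20.52
eef_pos: [0.6603, -0.0743, 0.0112]
tool_rot: [[1.0, 0.029, 0.001], [0.029, -1.0, -0.0], [0.001, 0.0, -1.0]]
contact_force: [0.6, -0.6, -0.4]
opening: 0.0314
```

Request:
{"name": "play_rows", "arguments": {"commands": "0.3 0 0 -0.001 0;0.3 0 0 -0.001 0;0.3 0 0 0 0"}}

```text
clock: 20.9
eef_pos: [0.6604, -0.0743, 0.0102]
tool_rot: [[1.0, 0.029, 0.001], [0.029, -1.0, -0.001], [0.001, 0.001, -1.0]]
contact_force: [-2.5, 0.5, 6.8]
opening: 0.0316
```

Request:
{"name": "play_rows", "arguments": {"commands": "0.6 0 0 0 0;0.6 0 0 0 0;0.6 0 0 0 0;0.6 0 0 0.02 0;0.6 0 0 0.05 0;0.6 0 0 0.05 0;0.6 -0.02 -0.035 0.05 0;0.6 -0.03 -0.05 0 0;0.6 -0.03 -0.05 0 0;0.6 -0.03 -0.05 0 0;0.6 -0.02 -0.04 0 0;0.6 0 0 0 0"}}

```text
clock: 22.4
eef_pos: [0.528, -0.3035, 0.1782]
tool_rot: [[1.0, 0.021, -0.0], [0.021, -1.0, -0.003], [-0.0, 0.003, -1.0]]
contact_force: [0.1, -0.2, 0.7]
opening: 0.0522
```

Run:
```python
from h import *
print(ctrl.get_state()['eef_pos'])
p=shot('top','t8.png');q=shot('scene','s8.png')
ps=[]
for w in(p,q):
  for k in('bottle_c','jar_c','vial_c'):print(k,[(np.round(r['xyz'],3),r['confidence']) for r in ctrl.pinpoint(w,k)])
  b=mask(w,'vial_c',proj(w,(.512,-.342,.037)),12)
  if b: print(b[1:],fit([(w,b[0])],lambda v:cyl(v[0],v[1],[(.0125,0),(.013,.056),(.013,.074)]),[.512,-.342],(.01,.01)))
  b=mask(w,'bottle_c',proj(w,(.66,-.0745,.035)),15)
  if b: print('bottle',b[1:],fit([(w,b[0])],lambda v:cyl(v[0],v[1],[(.016,0),(.016,.046)]+[(.008,.052),(.005,.07)]),[.66,-.0745],(.01,.01)))
b=np.hstack([cv2.resize(q['image'][160:280,160:320],(640,480),interpolation=3),cv2.resize(p['image'][140:220,340:420],(480,480),interpolation=3)])
cv2.imwrite('pics/b8.png',cv2.resize(b,(800,343)))
```

```text
[ 0.52800901 -0.30348937  0.17823252]
bottle_c [(array([ 0.662, -0.076,  0.037]), 0.64)]
jar_c [(array([ 0.565, -0.188,  0.065]), 0.81)]
vial_c [(array([ 0.525, -0.283,  0.048]), 0.54)]
bottle (0.47, (np.float64(347.1616766467066), np.float64(161.38323353293413))) (array([ 0.66105545, -0.07459857]), np.float64(0.07020669992872419))
bottle_c [(array([ 0.663, -0.07 ,  0.034]), 0.67)]
jar_c [(array([ 0.563, -0.188,  0.06 ]), 0.84)]
vial_c [(array([ 0.526, -0.28 ,  0.047]), 0.69), (array([ 0.514, -0.339,  0.037]), 0.58), (array([ 0.675,  0.413, -0.001]), 0.21)]
(0.84, (np.float64(180.56794425087108), np.float64(214.61324041811847))) (array([ 0.50930064, -0.34115329]), np.float64(0.11915797605252998))
bottle (0.87, (np.float64(303.69122807017544), np.float64(231.3122807017544))) (array([ 0.66044922, -0.07274219]), np.float64(0.11999225856396356))
```

View pics/b8.png

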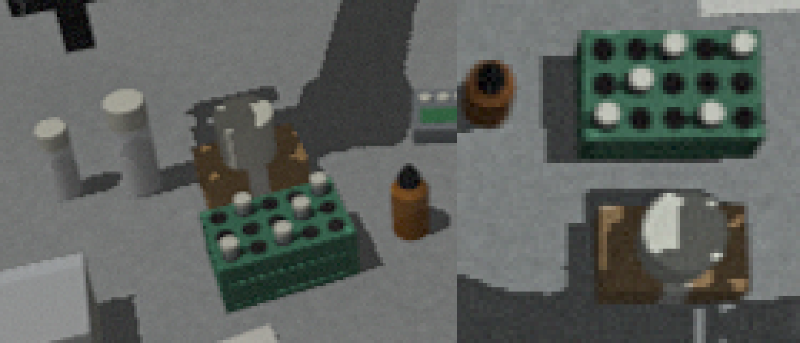

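Request:
{"name": "play_rows", "arguments": {"commands": "0.7 -0.01 -0.02 0 -7.5;0.7 -0.009 -0.0215 0 -7.5;0.7 0 0 -0.02 0;0.7 0 0 -0.02 0;0.7 0 0 0 0;0.7 0 0 0 0"}}

```text
clock: 23.75
eef_pos: [0.512, -0.3388, 0.137]
tool_rot: [[0.974, -0.229, 0.0], [-0.229, -0.974, 0.001], [-0.0, -0.001, -1.0]]
contact_force: [1.0, 0.6, 0.6]
opening: 0.0608
```

Run:
```python
from h import *
print(ctrl.get_state()['eef_pos'])
q=shot('scene','s9.png');p=shot('top','t9.png')
b=np.hstack([cv2.resize(q['image'][130:250,120:280],(640,480),interpolation=3),cv2.resize(p['image'][160:240,400:480],(480,480),interpolation=3)])
cv2.imwrite('pics/b9.png',cv2.resize(b,(800,343)))
```

```text
[ 0.51198308 -0.33883285  0.13696701]
```

View pics/b9.png

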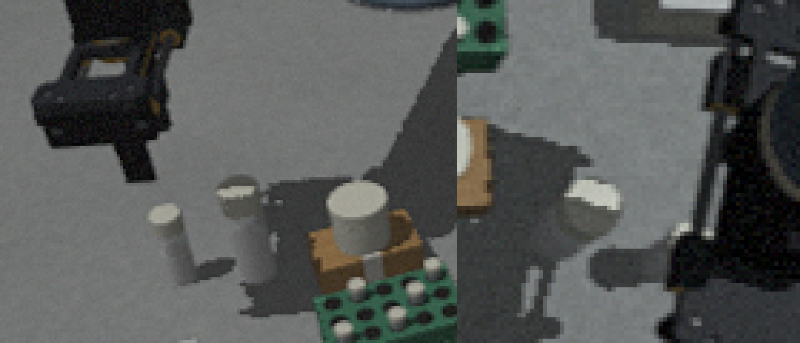

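Request:
{"name": "play_rows", "arguments": {"commands": "0.7 -0.001 -0.002 -0.03 0;0.7 0 0 -0.03 0;0.7 0 0 -0.025 0;0.7 0 0 -0.015 0;0.7 0 0 -0.008 0;0.7 0 0 0 0;0.2 0 0 0 0;0.2 0 0 0 0;0.2 0 0 0 0;0.2 0 0 0 0;0.2 0 0 0 0", "squeeze": 12}}

```text
clock: 25.22
eef_pos: [0.5104, -0.3419, 0.0293]
tool_rot: [[0.973, -0.231, 0.0], [-0.231, -0.973, -0.0], [0.0, 0.0, -1.0]]
contact_force: [-0.7, -0.3, 1.3]
opening: 0.0251
```

Request:
{"name": "play_rows", "arguments": {"commands": "0.2 0 0 0.005 0;0.2 0 0 0.02 0;0.2 0 0 0.04 0;0.2 0 0 0.045 0;0.2 0.005 0.015 0.03 0;0.2 0.01 0.035 0.01 0;0.2 0.013 0.05 0 0;0.2 0.014 0.052 0 0;0.2 0.014 0.052 0 0;0.2 0.014 0.052 0 0;0.2 0.014 0.052 0 0;0.2 0.014 0.052 0 0", "squeeze": 18}}

```text
clock: 26.72
eef_pos: [0.609, 0.0199, 0.1809]
tool_rot: [[0.973, -0.231, 0.002], [-0.231, -0.973, -0.0], [0.002, -0.0, -1.0]]
contact_force: [0.2, -0.2, -0.4]
opening: 0.0251
```

Request:
{"name": "play_rows", "arguments": {"commands": "0.2 0.014 0.052 0 0;0.2 0.014 0.052 0 0;0.2 0.01 0.045 0 0;0.2 0.007 0.023 0 0;0.2 0.003 0.011 0 0;0.2 0 0 0 0;0.2 0 0 -0.02 0;0.2 0 0 -0.02 0;0.2 0 0 0 0;0.2 0 0 0 0"}}

```text
clock: 27.98
eef_pos: [0.6565, 0.2009, 0.139]
tool_rot: [[0.973, -0.231, -0.0], [-0.231, -0.973, 0.0], [-0.0, -0.0, -1.0]]
contact_force: [-0.1, 0.4, -0.1]
opening: 0.0253
```

Run:
```python
from h import *
s=ctrl.get_state();print(s['eef_pos'],s['contact_force'])
q=shot('scene','s10.png');p=shot('top','t10.png')
for w in(p,q):
  for k in('canister','vial_c'):print(k,[(np.round(r['xyz'],3),r['confidence']) for r in ctrl.pinpoint(w,k)])
b=np.hstack([cv2.resize(q['image'][110:240,330:490],(640,520),interpolation=3),cv2.resize(p['image'][110:210,190:290],(520,520),interpolation=3)])
cv2.imwrite('pics/b10.png',cv2.resize(b,(800,358)))
```

```text
[0.65645925 0.20092306 0.13899015] [-0.07968911  0.36433611 -0.12027636]
canister [(array([0.659, 0.201, 0.002]), 0.39)]
vial_c [(array([ 0.529, -0.281,  0.049]), 0.72)]
canister [(array([0.658, 0.197, 0.003]), 0.8)]
vial_c [(array([0.658, 0.203, 0.149]), 0.7), (array([ 0.524, -0.285,  0.05 ]), 0.61)]
```

View pics/b10.png

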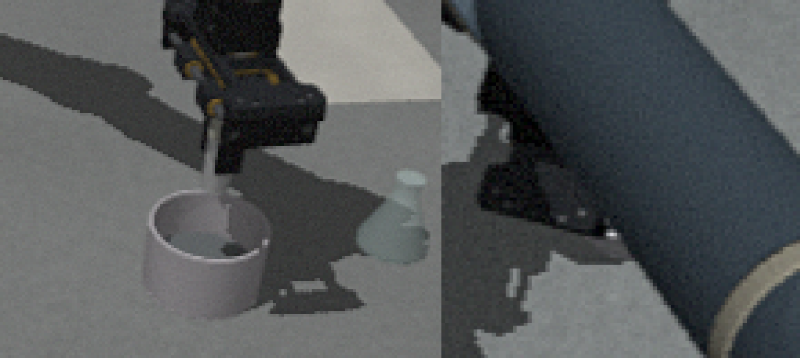

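Request:
{"name": "play_rows", "arguments": {"commands": "0.2 0 0 -0.025 0;0.2 0 0 -0.02 0;0.2 0 0 -0.012 0;0.2 0 0 -0.005 0;0.2 0 0 0 0;0.2 0 0 -0.002 0;0.2 0 0 -0.002 0;0.2 0 0 0 0"}}

```text
clock: 29.28
eef_pos: [0.6564, 0.2011, 0.0733]
tool_rot: [[0.973, -0.23, 0.0], [-0.23, -0.973, -0.0], [0.0, 0.0, -1.0]]
contact_force: [0.9, 0.2, -0.4]
opening: 0.025
```

Run:
```python
from h import *
import cv2
q=cv2.imread('pics/scene2.png');b=cv2.resize(q[170:230,370:440],(700,600),interpolation=3);cv2.imwrite('pics/can.png',b)
p=ctrl.read_camera('scene')
for z in(.012,.02,.03,.042):print(z,[np.round(proj(p,(.657+.051*np.cos(t),.2013+.051*np.sin(t),z))) for t in (0,np.pi/2,np.pi,-np.pi/2, 2.7)])
```

```text
0.012 [array([413., 221.]), array([420., 204.]), array([393., 198.]), array([386., 213.]), array([401., 197.])]
0.02 [array([414., 219.]), array([420., 202.]), array([394., 195.]), array([386., 211.]), array([402., 194.])]
0.03 [array([414., 216.]), array([421., 199.]), array([394., 192.]), array([386., 208.]), array([402., 192.])]
0.042 [array([415., 212.]), array([422., 195.]), array([395., 189.]), array([387., 204.]), array([403., 188.])]
```

View pics/can.png

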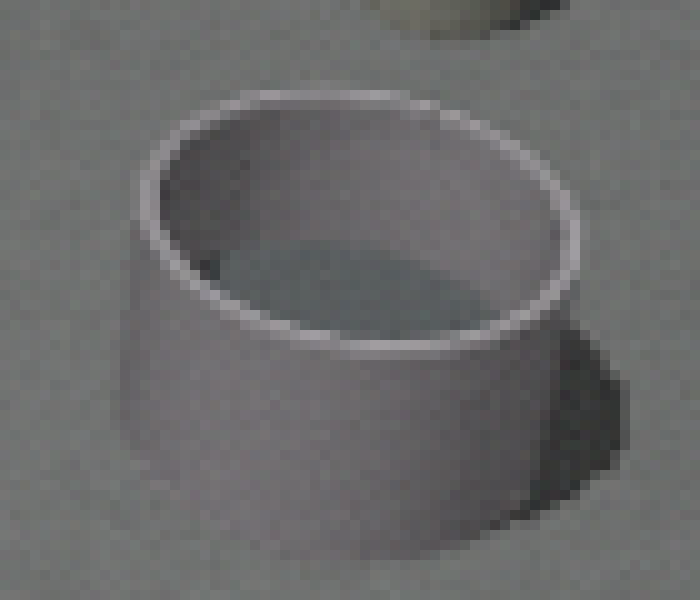

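The far edge of the disc is at about (403,194), so the spacer's upper face is about 20 mm up and contact should come at a TCP height of about 0.050. I'll go down most of the way and then feel for it.

Request:
{"name": "play_rows", "arguments": {"commands": "0.2 0 0 -0.006 0;0.2 0 0 -0.005 0;0.2 0 0 -0.003 0;0.2 0 0 -0.002 0;0.2 0 0 0 0"}}

```text
clock: 29.95
eef_pos: [0.6563, 0.2011, 0.057]
tool_rot: [[0.973, -0.23, -0.0], [-0.23, -0.973, -0.0], [-0.0, 0.0, -1.0]]
contact_force: [0.5, 0.6, -0.2]
opening: 0.0254
```

Request:
{"name": "play_rows", "arguments": {"commands": "0.2 0 0 -0.002 0;0.2 0 0 -0.001 0;0.2 0 0 0 0"}}

```text
clock: 30.32
eef_pos: [0.6564, 0.2011, 0.0542]
tool_rot: [[0.973, -0.231, -0.0], [-0.231, -0.973, -0.0], [-0.0, 0.0, -1.0]]
contact_force: [0.4, -1.1, -0.2]
opening: 0.0248
```

Request:
{"name": "play_rows", "arguments": {"commands": "0.2 0 0 -0.001 0;0.2 0 0 -0.001 0;0.2 0 0 0 0"}}

```text
clock: 30.7
eef_pos: [0.6566, 0.2014, 0.0531]
tool_rot: [[0.973, -0.23, 0.001], [-0.23, -0.973, 0.0], [0.001, -0.0, -1.0]]
contact_force: [-1.5, -0.7, 4.8]
opening: 0.0255
```

Request:
{"name": "play_rows", "arguments": {"commands": "0.2 0 0 -0.001 0;0.2 0 0 0 0;0.2 0 0 0 0"}}

```text
clock: 31.08
eef_pos: [0.6567, 0.2016, 0.053]
tool_rot: [[0.973, -0.23, 0.001], [-0.23, -0.973, 0.0], [0.001, -0.0, -1.0]]
contact_force: [-2.5, -1.1, 9.4]
opening: 0.0251
```

Request:
{"name": "play_rows", "arguments": {"commands": "0.2 0 0 0.001 0;0.2 0 0 0 0;0.45 0 0 0 0;0.45 0 0 0 0;0.45 0 0 0 0;0.45 0 0 0.02 0;0.45 0 0 0.04 0;0.45 0 0 0.05 0;0.45 0 0 0.05 0;0.45 -0.03 -0.03 0.02 0;0.45 -0.04 -0.04 0 0;0.45 -0.04 -0.04 0 0"}}

```text
clock: 32.58
eef_pos: [0.5456, 0.0905, 0.2338]
tool_rot: [[0.973, -0.23, 0.003], [-0.23, -0.973, -0.0], [0.003, -0.001, -1.0]]
contact_force: [-0.2, -0.5, -0.3]
opening: 0.0394
```

Request:
{"name": "play_rows", "arguments": {"commands": "0.45 -0.03 0.05 0 0;0.45 -0.02 0.06 0 0;0.45 -0.02 0.06 0 0;0.45 -0.02 0.06 0 0;0.45 -0.02 0.06 0 0;0.45 -0.02 0.06 0 0;0.45 -0.02 0.06 0 0;0.45 0 0.05 0 0;0.45 0 0 0 0"}}

```text
clock: 33.7
eef_pos: [0.395, 0.5511, 0.2332]
tool_rot: [[0.974, -0.225, -0.001], [-0.225, -0.974, 0.004], [-0.002, -0.003, -1.0]]
contact_force: [-0.5, -0.6, 0.1]
opening: 0.0391
```

Run:
```python
from h import *
s=ctrl.get_state();print(s['eef_pos'],s['clock'])
q=shot('scene','s11.png');p=shot('top','t11.png')
for w in(p,q):
  for k in('rack','kit_c','jar_c','bottle_c','canister','vial_c','timer','tipbox','flask'):print(k,[(np.round(r['xyz'],3).tolist(),round(r['confidence'],2)) for r in ctrl.pinpoint(w,k)])
b=np.hstack([cv2.resize(q['image'][140:290,220:440],(704,480),interpolation=3),cv2.resize(p['image'][110:240,210:420],(775,480),interpolation=3)])
cv2.imwrite('pics/b11.png',q['image']);cv2.imwrite('pics/b12.png',b[:,:704]);cv2.imwrite('pics/b13.png',b[:,704:])
```

```text
[0.395001   0.55106473 0.23320148] 33.7
rack [([0.664, -0.186, -0.001], 0.75)]
kit_c [([0.558, -0.189, 0.022], 0.63)]
jar_c [([0.563, -0.189, 0.066], 0.87), ([0.657, 0.203, 0.004], 0.7)]
bottle_c [([0.662, -0.076, 0.035], 0.6)]
canister [([0.692, -0.393, 0.004], 0.74)]
vial_c [([0.662, 0.201, 0.063], 0.73), ([0.527, -0.28, 0.045], 0.55)]
timer [([0.535, 0.004, -0.001], 0.95)]
tipbox [([0.69, -0.391, 0.002], 0.77), ([0.537, 0.002, -0.002], 0.36)]
flask []
rack [([0.664, -0.186, -0.001], 0.58), ([0.654, 0.202, 0.062], 0.31)]
kit_c [([0.564, -0.183, 0.02], 0.67)]
jar_c [([0.565, -0.188, 0.058], 0.96)]
bottle_c [([0.664, -0.07, 0.035], 0.73)]
canister [([0.659, 0.199, 0.002], 0.78)]
vial_c [([0.657, 0.202, 0.064], 0.65), ([0.525, -0.28, 0.049], 0.58), ([0.566, -0.187, 0.059], 0.16)]
timer [([0.54, 0.005, 0.003], 0.56)]
tipbox [([0.694, -0.395, -0.001], 0.76)]
flask [([0.675, 0.413, 0.003], 0.91)]
```

View pics/b12.png

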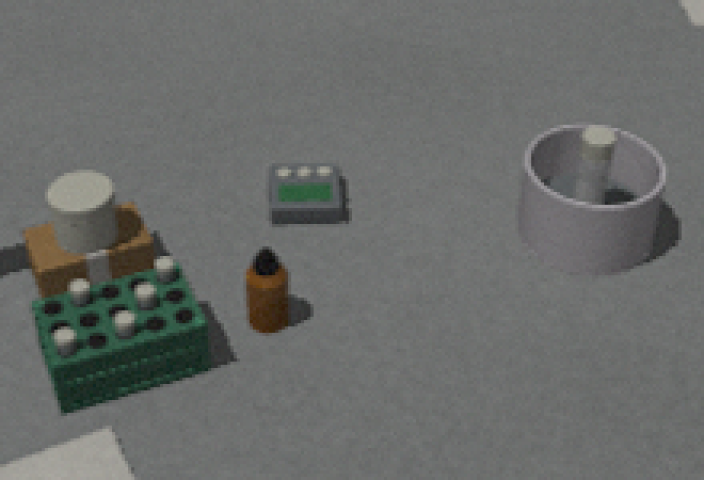

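View pics/b13.png

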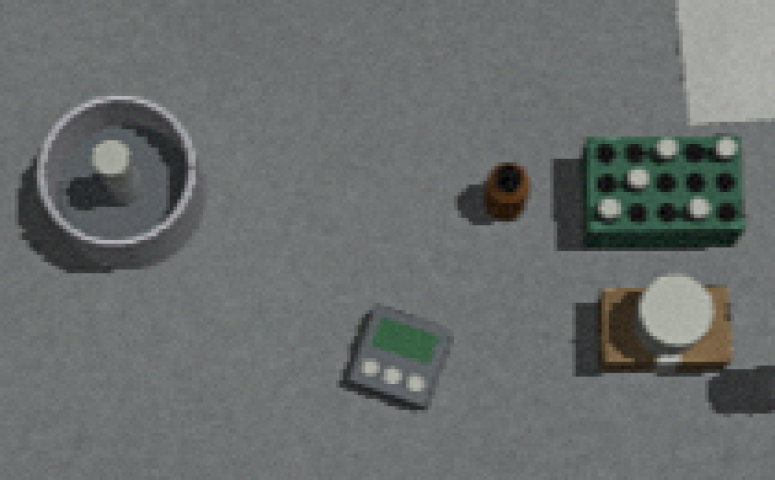

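All four things stand where they should: in the second crop the vial is upright in the canister, the bottle at the rack end, and the jar on the kit. The arm is clear of everything, so I'm handing in.

```bash
python3 -c "
from cell import ctrl
print(ctrl.job_done())"
```

```text
the job is handed in; nothing more can be done
None
```

The bench is laid out and the job was handed in at about 34 s, with the arm clear of everything. No verdict was reported.

- **Kit box:** it lies in front of the rack at about x -0.10, y 0 in the rack's frame, roughly parallel to it. One box fit after placing gave a yaw about 0.02–0.04 rad off the rack's, within the 0.2 limit.
- **Jar:** it stands upright on the box, a few mm from its middle.
- **Bottle:** it stands at the rack's +y end, which faces the canister, at (0.66, -0.074), a gap of about 4 cm.
- **Vial:** I took the smaller of the two look-alikes. It stands about 2 mm from the canister's axis on the spacer discs. I felt contact with the discs at about 23 mm; the picture had suggested about 20 mm.

**Last checks:** the final pictures show all four things upright. The timer and tip box are where they were at the start within measuring error of a few mm. The flask was found only in the scene camera; it read about 5 mm from its first reading there, also within the error.

**Disagreements:** the two cameras differ by up to 6 mm on the kit box and the bottle. The networks also gave several false hits, such as "canister" on the tip box, which I discounted after looking at the pictures.

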